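# Trip test, then draw the fuse carrier

### The job

Check the lab bench's safety trip: press the test button on the grey trip unit so that its lever drops, and then lift the lever back up until it stays up by itself. Then pinch the two side catches of the fuse carrier together, draw the carrier out of its white block and finish holding it still and upright by its pinched catches, about 10 cm above the block, for inspection: do not put it down or let go. Do not disturb the tip box, jar and screwdriver.

Things in the scene. Friction and masses are not known exactly. Their poses are not given: they have to be found in the camera images.
- trip_unit: Trip unit: grey metal box fixed to the bench, 120 (x) x 130 (y) x 40 (z) mm. Origin: centre of its underside, on the bench. Its -x side faces the robot at yaw 0. On its top: a push button at (4, -35) mm and a lever hinged at (20, 35) mm.
- test_button_top (a point): Centre of the top of the test button, a black disc 24 mm across in a round grey collar 44 mm across; 64 mm above the bench when not pressed, 24 mm above the unit's top. Pressed straight down.
- test_button (a joint): Test button travel in m: 0 not pressed, 0.008 fully down. Sprung: 1.5 N to start, 5 N fully down. The lever is tipped over its balance point at about 0.0055.
- lever_hinge (a point): Centre of the trip lever's hinge, in the trip unit's frame at (20, 35, 50) mm. Hinge axis: the trip unit's y axis.
- lever_tip (a point): Middle of the lever's black cross grip: a bar 12 mm in diameter and 30 mm long, parallel to the hinge, at the end of a thin steel rod (8 mm diameter), 70 mm from the hinge. Up, it is 117 mm above the bench and 21 mm to +x of the hinge (trip unit's frame); dropped, 75 mm above the bench and 65 mm to -x of the hinge, 35 mm above the unit's top.
- trip_lever (a joint): Trip lever angle in rad: 0 up (leaning 0.3 rad back, beyond vertical, towards the unit's +x), 1.5 dropped (pointing to the unit's -x). Light (50 g), almost no friction: below 0.3 it falls back to 0 by itself and stays, above 0.3 it falls to 1.5 within about a second.
- fuse_block: White plastic fuse block fixed to the bench, 90 (x) x 100 (y) x 50 (z) mm, with a well open at the top, 59 (x) x 53 (y) mm at the mouth and with its floor 8 mm above the bench. Origin: centre of its underside, on the bench.
- carrier: Grey fuse carrier, small white fuse on top, about 180 g, 56 (x) x 60 (y) x 92 (z) mm (96 with the fuse), upright in the block's well, axes parallel to the block's. Origin: centre of its underside (8 mm above the bench when seated). Black catches on its +y and -y sides. Seated, it has 1.5 mm play sideways; the catches' teeth hook under the well's lip until both are pushed in.
- catch_left_pad (a point): Centre of the outer face of the +y catch's finger pad, 30 (x) x 36 (z) mm, upright, facing +y of the carrier, 66 mm above the carrier's origin. Seated, the pad spans 56 to 92 mm above the bench (6 to 42 mm above the block's top). The two pads are 60 mm apart over their outer faces at rest and 48 mm when fully pinched.
- catch_right_pad (a point): The same for the -y catch's pad, facing -y of the carrier.
- catch_left (a joint): Travel of the +y catch towards the carrier's middle in m: 0 at rest (hooked by 3.5 mm), 0.006 fully in; the tooth is free beyond about 0.004. Sprung: 1.8 N to start, 5.4 N fully in.
- catch_right (a joint): The same for the -y catch.
- tip_box: Bystander: yellow pipette tip box, 85 x 120 x 45 mm, 250 g, loose on the bench (tip ends stand 5 mm above it). Origin: centre of underside.
- jar: Bystander: white screw-top jar, 60 mm across, 75 mm tall, 200 g, loose. Origin: centre of underside.
- screwdriver: Bystander: screwdriver lying loose on the bench, about 200 mm long, along its own x axis, handle to -x. Origin: underside, near mid length.

How it is judged:
By the outcome, as a careful person would: the job done as asked, in the order asked, and still so for the second after the job is handed in, while the arm keeps its last pose, push and grip.
It also fails if it takes over 53 s, if anything falls off the work surface, if the arm or the gripper's body presses on something with over 40 N, if the wrist force passes 120 N, or if a joint passes its speed limit or range.

### The arm

A 6-joint arm with a two-finger parallel gripper is mounted at the origin on the work surface. World frame = base frame: x ahead of the robot, y to its left, z up, the work surface at z = 0. Lengths are in mm, angles in rad, forces in N, time in s.
With the tool pointing down it reaches from about 350 to 975 mm from the base axis. Payload 7.1 kg.
Tool frame: the origin (TCP) lies between the finger pads; the fingertips stand 19 mm ahead of it and the grasp point (between the pads) is the TCP (ctrl.tcp_to_tips is the distance from the TCP to the fingertips, in mm); z points along the fingers, y is the line along which they close (so a half turn about z gives the same grasp; the last joint's range is limited). The gripper opens to 88 mm and grips with 3 to 60 N. Pads are 20 mm wide; open, the fingers measure 115 mm over their backs; the gripper's body (75 mm by 178 mm) begins 61 mm behind the grasp point.
Start: joints at [1.285, 0.423, 1.63, -0, 1.089, -0.019], TCP at [164.747, 602.879, 241.675] pointing down, gripper open.
Joint ranges: [-3, 3], [-0.9, 2.11], [0.09, 2.58], [-1.31, 4.45], [0.11, 2.69], [-2.54, 2.54]. Speed limits (rad/s): [2.39, 2.39, 3.01, 3.14, 3.14, 3.14].

### API

Orientations are given as a rotation vector (axis times angle).
In Python, from workcell import status, optics, ctrl gives the robot as it stands. The module is installed in compiled form; this text tells all that it offers.
- The arm moves only by the shell command python3 -m inch 'ROWS'. ROWS is JSON, a list that holds one entry, the list of rows, each a list of 7 numbers: the shift along the tool's x, y, z in mm, then the turn, a rotation vector about the tool's x, y, z in rad, then the opening in per cent of the stroke, from 0 (shut) to 100 (fully open). A call has 1 to 20 rows; each row is the pose to reach, as a shift and turn from the pose commanded when the call began, along the tool's axes at that moment; what a row does not reach only later rows make up. A row lasts 1/10 s, in which the tool goes at most 50 mm and 8.59 degrees, less where a joint would pass 70% of its speed; a pose out of reach is approached as far as the arm can. A call with a gripper value outside its range is refused whole. The fingers move at their own pace and stop on an object; the grip force is fixed at half the most. Time passes only in rows, so rows that repeat a pose let the fingers close. It gives the time, the measured TCP pose, the force, the opening and the grip force at its end, in the units of the state.
- status.get_obs(): the state, without advancing time (a new reading comes with each control period).
- optics.get_image(name): name is "scene" or "top" or "wrist"; returns a dict with "frame" (400x640x3 uint8, red, green, blue), "fx", "fy", "cx", "cy" (pixels), "k1" (the pictures are not rectified: a ray, as slopes to the right and down, at radius r is drawn at 1 + k1 r^2 times it, then the intrinsics apply), "rvec" (rotation vector, rad) and "tvec" (3), from world to camera coordinates, as OpenCV has them; the wrist camera has in their place "hand_eye" (4x4, takes a point from camera to tool coordinates, whose origin is the TCP and whose axes are the flange's). Camera axes: x right, y down, z forward; pixel columns grow to the right and rows downward; lengths in mm; the calibration is good to about 2 mm. A picture is of the moment at which its call begins: read the wrist's pose just before it. There is no depth.
- ctrl.close_job(): hands the job in; it is judged then, once.
The state is a dict: "t": time; "qpos": joint angles; "qvel": joint speeds; "joint_torque": joint torques, N m; "ee_pos": TCP position; "orientation": TCP orientation; "ft_force": force on the tool from outside, world axes, zero at the start; "moment": the same for the moment, N m; "width": finger opening in mm; "grasp_force": force on a finger pad.
Only numpy, scipy, OpenCV 4.12 (cv2) and the standard library are available. Lean on these libraries where they do the work, as an engineer would, in place of code of your own. Each camera call takes 0.05 s, during which the arm holds its last target. There are 200 camera calls.

## Working session

There is one attempt and no reset: what is moved stays moved. The work goes in short steps, Python scripts to look and compute and a shell command to move; the robot and the scene stay as the last step left them, time stands still between calls to the robot, and variables do not carry over. Pictures are saved under pics/ and viewed, at most 10 in all, crops included, and the job is handed in when it is done.

```bash
mkdir -p pics; cat > h.py <<'E'
import numpy as np, cv2
from scipy.spatial.transform import Rotation as R
from workcell import status, optics, ctrl
def grab(name,fn):
    o=status.get_obs(); im=optics.get_image(name)
    cv2.imwrite('pics/'+fn,im['frame'][:,:,::-1])
    import pickle; im['obs']=o; pickle.dump(im,open('pics/'+fn+'.pkl','wb'))
    return im
def load(fn):
    import pickle; return pickle.load(open('pics/'+fn+'.pkl','rb'))
def cam(im):
    if 'hand_eye' in im:
        T=np.eye(4);T[:3,:3]=R.from_rotvec(im['obs']['orientation']).as_matrix();T[:3,3]=im['obs']['ee_pos']
        C=T@im['hand_eye']; return C[:3,:3],C[:3,3]
    Rm=R.from_rotvec(np.ravel(im['rvec'])).as_matrix()
    return Rm.T,-Rm.T@np.ravel(im['tvec'])
def px2w(im,u,v,z):
    K=np.array([[im['fx'],0,im['cx']],[0,im['fy'],im['cy']],[0,0,1.]])
    d=np.array([(u-im['cx'])/im['fx'],(v-im['cy'])/im['fy']]);p=d.copy()
    for _ in range(20): p=d/(1+im['k1']*(p@p))
    Rm,c=cam(im); r=Rm@np.array([*p,1]); return c+r*(z-c[2])/r[2]
def w2px(im,X):
    Rm,c=cam(im); q=Rm.T@(np.array(X,float)-c); p=q[:2]/q[2]; p=p*(1+im['k1']*(p@p))
    return np.array([im['fx']*p[0]+im['cx'],im['fy']*p[1]+im['cy']])
def totool(X,rv=None):
    o=status.get_obs(); return R.from_rotvec(o['orientation']).inv().apply(np.array(X)-o['ee_pos'])
E
python3 - <<'E'
from h import *
for n in ('top','scene'):
    im=grab(n,n+'0.png'); print(n,cam(im)[1],im['fx'],im['k1'])
o=status.get_obs(); print(o, ctrl.tcp_to_tips); print(R.from_rotvec(o['orientation']).as_matrix().round(3))
E
```

```text
top [ 528.46629992  -20.25028902 1238.51297383] 406.4894743134483 -0.09712612575309595
scene [1046.61173538  362.17682501  998.88128655] 369.4815105520951 -0.07455196503172798
{'t': 0.1, 'qpos': array([ 1.28502808e+00,  4.23775197e-01,  1.63061883e+00, -7.45082678e-06,
        1.08860995e+00, -1.89855304e-02]), 'qvel': array([ 0.00024466, -0.00226898, -0.00123204, -0.00153171, -0.00047208,
       -0.00029892]), 'joint_torque': array([ 2.21916603e-04, -5.45611739e+01, -2.74322033e+01,  6.44576107e-02,
        1.87659130e-02, -6.42534405e-05]), 'ee_pos': array([164.59934431, 602.43134841, 240.97062481]), 'orientation': array([-4.17786564e-01, -3.11347860e+00,  2.19263682e-03]), 'ft_force': array([-0.20781656, -0.1524507 , -0.24848609]), 'moment': array([-0.02638375,  0.00138002, -0.04705887]), 'grasp_force': 0.0, 'width': 87.57872125801244} 19.0
[[-0.965  0.264 -0.   ]
 [ 0.264  0.965 -0.001]
 [ 0.    -0.001 -1.   ]]
```

View pics/top0.png

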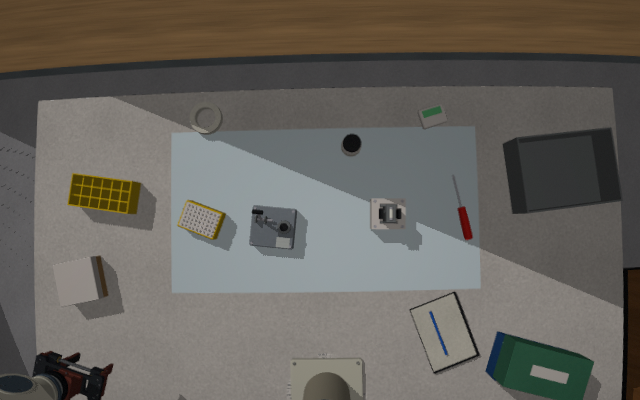

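View pics/scene0.png

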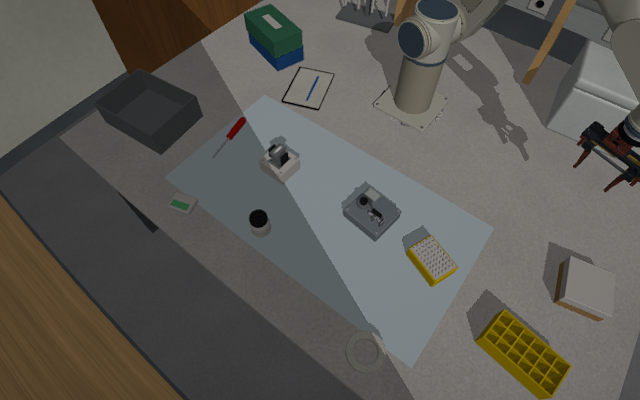

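Top view: trip unit centred near (273,227) with the button near (283,227) and the lever grip near (258,211); the fuse block is near (388,213), the jar (351,144), the screwdriver (462,210) and the tip box (202,220). The scene view agrees. Next I'll enlarge crops of the top view.

```bash
python3 - <<'E'
import cv2,numpy as np
a=cv2.imread('pics/top0.png')
A=cv2.resize(a[195:260,240:310],None,fx=8,fy=8,interpolation=3)[:, :400*2]
B=cv2.resize(a[190:240,362:422],None,fx=8,fy=8,interpolation=3)
C=np.zeros((520,1040,3),np.uint8);C[:520,:560]=A;C[:400,560:]=B
cv2.imwrite('pics/crop0.png',cv2.resize(C,(800,400)))
E
```

```text
(no output)
```

View pics/crop0.png

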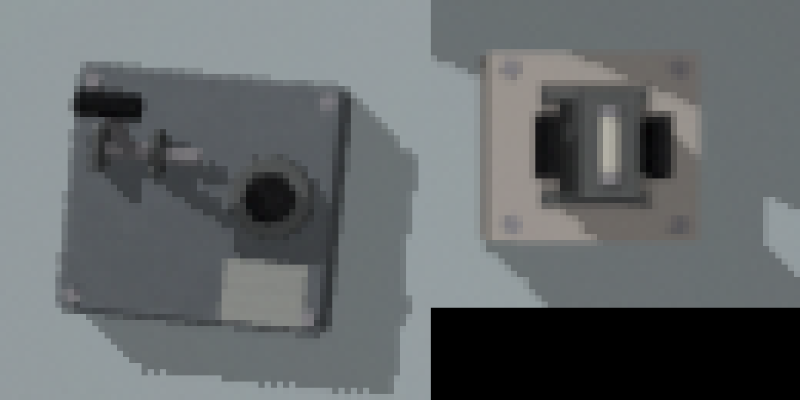

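The left crop shows the button at (270,197), the lever grip at (108,105), and the unit's top corners at about (83,65), (345,90), (325,330) and (60,310). The right crop shows the block's top corners at (485,50), (700,50), (700,240) and (485,240), and the pads at (549,145) and (656,145).

```bash
python3 - <<'E'
from h import *
im=load('top0.png'); s=800/1040*8
A=lambda u,v,z: px2w(im,240+u/s-.5,195+v/s-.5,z)
B=lambda u,v,z: px2w(im,362+(u-430.8)/s-.5,190+v/s-.5,z)
print('button',A(270,197,64),'tip',A(108,105,117))
for c in [(83,65),(345,90),(325,330),(60,310)]: print(A(*c,40))
for c in [(485,50),(700,50),(700,240),(485,240)]: print(B(*c,50))
print('pads',B(549,145,92),B(656,145,92))
for z in (64,): pass
d=A(108,105,117)-A(270,197,64); e=np.array([37,70]); print('yaw',np.arctan2(d[1],d[0])-np.arctan2(e[1],e[0]),np.hypot(*d[:2]),np.hypot(*e))
o=status.get_obs()
b=A(270,197,64); print(totool([b[0],b[1],200]))
E
```

```text
button [510.97141401 117.1823955   64.        ] tip [554.30500922 183.85154135 117.        ]
[575.5868731  209.85306941  40.        ]
[561.3402012   83.16637514  40.        ]
[446.60975402  94.46113984  40.        ]
[457.82082809 222.27677021  40.        ]
[ 590.78515322 -137.05703839   50.        ]
[ 588.9097063 -239.4438403   50.       ]
[ 498.7371414 -237.0695327   50.       ]
[ 500.67566234 -135.02850068   50.        ]
pads [ 544.51243717 -161.23536037   92.        ] [ 543.59568695 -210.3028723    92.        ]
yaw -0.09011835668588208 79.51462432897516 79.17701686727027
[-462.04422117 -376.71238648   41.49294661]
```

```bash
python3 -m inch '[[[-462,-377,42,0,0,-0.167,100],[-462,-377,42,0,0,-0.167,100],[-462,-377,42,0,0,-0.167,100],[-462,-377,42,0,0,-0.167,100],[-462,-377,42,0,0,-0.167,100],[-462,-377,42,0,0,-0.167,100],[-462,-377,42,0,0,-0.167,100],[-462,-377,42,0,0,-0.167,100],[-462,-377,42,0,0,-0.167,100],[-462,-377,42,0,0,-0.167,100],[-462,-377,42,0,0,-0.167,50],[-462,-377,42,0,0,-0.167,0],[-462,-377,42,0,0,-0.167,0],[-462,-377,42,0,0,-0.167,0],[-462,-377,42,0,0,-0.167,0],[-462,-377,42,0,0,-0.167,0],[-462,-377,42,0,0,-0.167,0],[-462,-377,42,0,0,-0.167,0]]]'
python3 - <<'E'
from h import *
im=grab('wrist','w1.png'); o=im['obs']; print(R.from_rotvec(o['orientation']).as_matrix().round(3),o['width'],cam(im)[1],im['k1'])
print(w2px(im,[511,117,64]))
E
```

```text
t: 1.9
ee_pos: [510.6, 118.3, 199.8]
orientation: [0.154, 3.138, 0.0]
ft_force: [-0.9, -0.5, 0.5]
width: 27.1
grasp_force: 0.0
[[-0.995  0.098  0.   ]
 [ 0.098  0.995  0.   ]
 [-0.     0.    -1.   ]] 27.061123252935417 [433.27970712 126.8580982  341.05684064] 0.018197455920952375
[306.99211448 188.34664169]
```

View pics/w1.png

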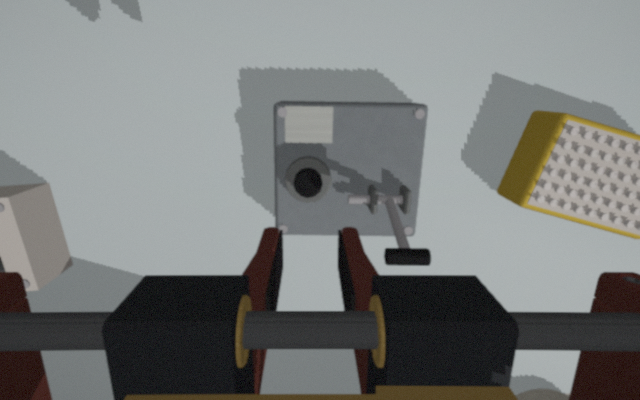

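The wrist view shows the button disc at (308,182) in its collar, which spans (285–330, 157–201). The lever grip is at (408,257), the hinge near (378,200), and the block is at the left edge. I'll enlarge the collar.

```bash
python3 - <<'E'
from h import *
im=load('w1.png')
a=cv2.imread('pics/w1.png')[150:280,270:440]
cv2.imwrite('pics/c1.png',cv2.resize(a,None,fx=4.6,fy=4.6,interpolation=3))
for z in (64,60,56): print(z,px2w(im,308,182,z))
print('tip',px2w(im,408,257,117))
for c in [(275,103),(427,104),(416,236),(277,236)]: print(px2w(im,*c,40))
E
```

```text
64 [505.78802062 118.34981384  64.        ]
60 [506.83485727 118.22697574  60.        ]
56 [507.88169392 118.10413763  56.        ]
tip [552.34674819 183.57511579 117.        ]
[442.54074009  97.37885418  40.        ]
[455.87586421 221.66058754  40.        ]
[572.78080051 210.84318235  40.        ]
[560.14181901  84.18595511  40.        ]
```

View pics/c1.png

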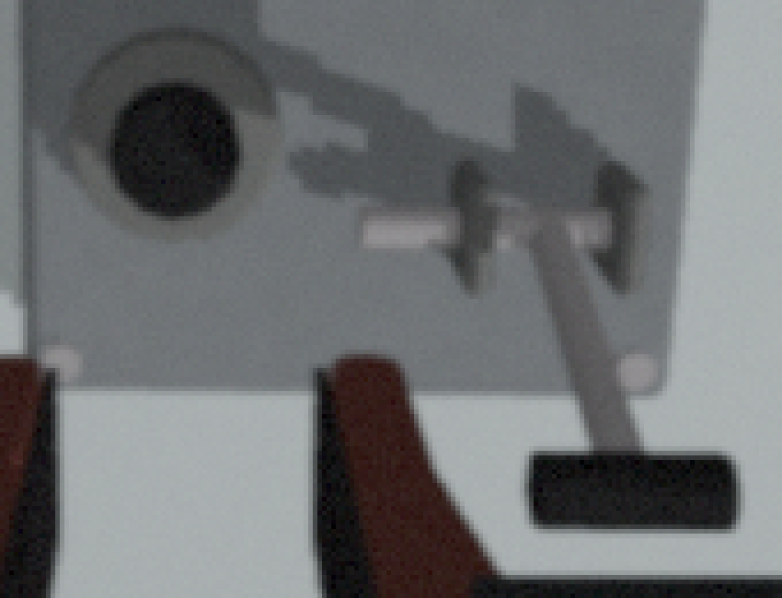

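```bash
python3 -m inch '[[[2,0,40,0,0,0,0],[2,0,80,0,0,0,0],[2,0,105,0,0,0,0],[2,0,112,0,0,0,0],[2,0,115,0,0,0,0],[2,0,119,0,0,0,0],[2,0,121,0,0,0,0],[2,0,123,0,0,0,0],[2,0,123,0,0,0,0],[2,0,123,0,0,0,0]]]'
```

```text
t: 2.95
ee_pos: [509.7, 117.9, 77.3]
orientation: [0.157, 3.136, 0.001]
ft_force: [-0.6, 2.2, 4.4]
width: 0.6
grasp_force: 2.0
```

```bash
python3 -m inch '[[[0,0,0.8,0,0,0,0],[0,0,0.8,0,0,0,0],[0,0,0.8,0,0,0,0],[0,0,-10,0,0,0,0],[0,0,-50,0,0,0,0],[30,40,-90,0,0,0,0],[50,75,-110,0,0,0,60],[50,75,-110,0,0,0,60],[50,75,-110,0,0,0,60],[50,75,-110,0,0,0,60]]]'
python3 - <<'E'
from h import *
im=grab('wrist','w2.png'); o=im['obs']
Rz=R.from_euler('z',-.1)
for nm,p in (('dropped',[-45,35,75]),('hinge',[20,35,50]),('up',[41,35,117]),('button',[4,-35,64])):
    w=Rz.apply(p)+[509,153,0]; print(nm,w,w2px(im,w),totool(w))
E
```

```text
t: 3.95
ee_pos: [466.3, 196.4, 186.0]
orientation: [-0.156, -3.136, 0.002]
ft_force: [0.3, -0.1, -0.9]
width: 29.2
grasp_force: 0.0
dropped [467.71898215 192.31764953  75.        ] [303.35010801 199.31587387] [ -1.91748396  -3.45103478 110.6859457 ]
hinge [532.39425289 185.82847745  50.        ] [304.2973726  262.48645847] [-66.96169973  -3.4022748  135.57063211]
up [553.28934036 183.7319757  117.        ] [302.95557753 335.22407136] [-87.84288972  -3.48916666  68.53356509]
button [509.48584708 117.77552055  64.        ] [217.69270997 252.89620837] [-50.95277752 -73.42493733 121.69471259]
```

View pics/w2.png

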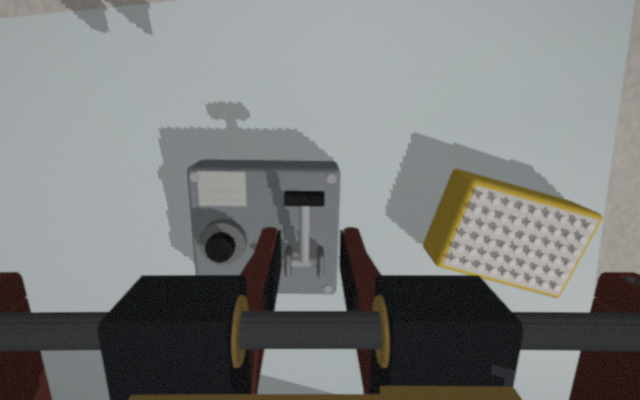

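The lever has dropped: its bar is at (304,198), against a prediction of (303,199). I'll descend over the bar and grip its ends.

```bash
python3 -m inch '[[[-2,-3.5,0,0,0,0,60],[-2,-3.5,40,0,0,0,60],[-2,-3.5,80,0,0,0,60],[-2,-3.5,105,0,0,0,60],[-2,-3.5,110,0,0,0,60],[-2,-3.5,110,0,0,0,60],[-2,-3.5,110,0,0,0,20],[-2,-3.5,110,0,0,0,20],[-2,-3.5,110,0,0,0,20],[-2,-3.5,110,0,0,0,20],[-2,-3.5,110,0,0,0,20],[-2,-3.5,110,0,0,0,20]]]'
python3 - <<'E'
from h import *
w=R.from_euler('z',-.1).apply([20,35,50])+[509,153,0]
# arc in tool frame, from the dropped pose: x_tool=-unit x, z down
for a in np.linspace(1.5,0.05,16):
    f=lambda a: np.array([70*np.sin(.3-a),70*np.cos(.3-a)])
    d=f(a)-f(1.5); print(round(a,2),(-d[0]).round(1),(-d[1]).round(1))
E
```

```text
t: 5.2
ee_pos: [468.8, 192.2, 77.8]
orientation: [0.154, 3.137, -0.003]
ft_force: [1.4, -10.5, 6.7]
width: 29.5
grasp_force: 30.0
1.5 -0.0 -0.0
1.4 -2.8 -6.2
1.31 -6.1 -12.1
1.21 -10.0 -17.6
1.11 -14.4 -22.7
1.02 -19.3 -27.4
0.92 -24.6 -31.6
0.82 -30.3 -35.3
0.73 -36.3 -38.4
0.63 -42.6 -40.9
0.53 -49.1 -42.7
0.44 -55.7 -44.0
0.34 -62.4 -44.6
0.24 -69.2 -44.5
0.15 -75.9 -43.8
0.05 -82.6 -42.5
```

```bash
python3 -m inch '[[[-2.8,0,-6,0,0,0,20],[-6,0,-12,0,0,0,20],[-10,0,-17.6,0,0,0,20],[-14.4,0,-22.7,0,0,0,20],[-19.3,0,-27.4,0,0,0,20],[-24.6,0,-31.6,0,0,0,20],[-30.3,0,-35.3,0,0,0,20],[-36.3,0,-38.4,0,0,0,20],[-42.6,0,-40.9,0,0,0,20],[-49,0,-42.7,0,0,0,20],[-55.7,0,-44,0,0,0,20],[-62.4,0,-44.6,0,0,0,20],[-69,0,-44.5,0,0,0,20],[-76,0,-43.8,0,0,0,20],[-82,0,-43,0,0,0,20],[-82,0,-43,0,0,0,20],[-82,0,-43,0,0,0,20]]]'
```

```text
t: 6.9
ee_pos: [549.5, 183.2, 120.6]
orientation: [-0.155, -3.137, 0.005]
ft_force: [-1.7, -11.6, 5.6]
width: 29.0
grasp_force: 30.0
```

```bash
python3 -m inch '[[[0,0,0,0,0,0,60],[0,0,0,0,0,0,60],[0,0,0,0,0,0,60],[0,0,0,0,0,0,60],[0,0,-40,0,0,0,60],[0,0,-90,0,0,0,80],[-32,-368,-100,0,0,-0.08,100],[-32,-368,-100,0,0,-0.08,100],[-32,-368,-100,0,0,-0.08,100],[-32,-368,-100,0,0,-0.08,100],[-32,-368,-100,0,0,-0.08,100],[-32,-368,-100,0,0,-0.08,100],[-32,-368,-100,0,0,-0.08,100],[-32,-368,-100,0,0,-0.08,100],[-32,-368,-100,0,0,-0.08,100],[-32,-368,-100,0,0,-0.08,100],[-32,-368,-100,0,0,-0.08,100],[-32,-368,-100,0,0,-0.08,100]]]'
python3 - <<'E'
from h import *
im=grab('wrist','w3.png'); t=grab('top','t3.png')
a=cv2.resize(t['frame'][195:260,240:310,::-1],None,fx=4,fy=4,interpolation=3)
C=im['frame'][:,:,::-1].copy(); C[-260:,-280:]=a
cv2.imwrite('pics/m3.png',C)
for p in ([544.8,-187,104],[544,-157,92],[544,-217,92]): print(w2px(im,p))
E
```

```text
t: 8.7
ee_pos: [545.3, -182.6, 219.7]
orientation: [-0.028, -3.141, -0.0]
ft_force: [-0.1, -0.4, 0.5]
width: 87.9
grasp_force: 0.0
[302.44842386 194.42677936]
[340.82154302 188.34532239]
[264.63098512 189.77758536]
```

View pics/m3.png

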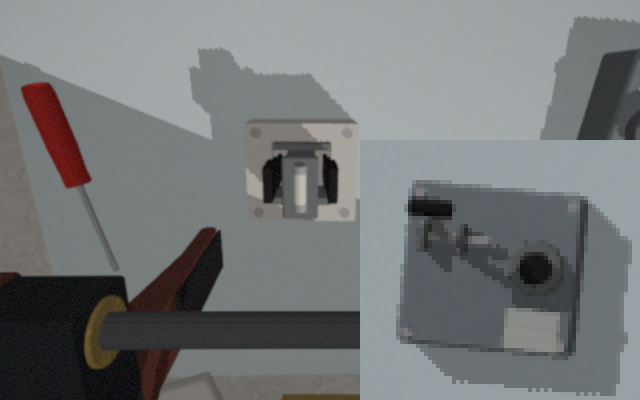

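The inset shows the lever standing up. The wrist view shows the block's corners at (246,121), (358,121), (356,220) and (247,220), the pads' outer edges at u≈263 and 338, and the fuse centre at (301,188).

```bash
python3 - <<'E'
from h import *
im=load('w3.png')
for c in [(246,121),(358,121),(356,220),(247,220)]: print(px2w(im,*c,50))
print(px2w(im,301,188,104),px2w(im,263,178,92),px2w(im,338,178,92))
print(totool([544,-187,76]))
a=im['frame'][110:230,235:370,::-1]
cv2.imwrite('pics/c3.png',cv2.resize(a,None,fx=5,fy=5,interpolation=3))
E
```

```text
[ 494.05801041 -235.37500435   50.        ]
[ 495.90458605 -138.91207276   50.        ]
[ 586.93667204 -139.06115979   50.        ]
[ 584.92800276 -240.79581733   50.        ]
[ 539.73561095 -187.9618137   104.        ] [ 534.42667063 -217.74589383   92.        ] [ 535.56561167 -159.24447547   92.        ]
[  1.19902585  -4.18653062 143.71040657]
```

View pics/c3.png

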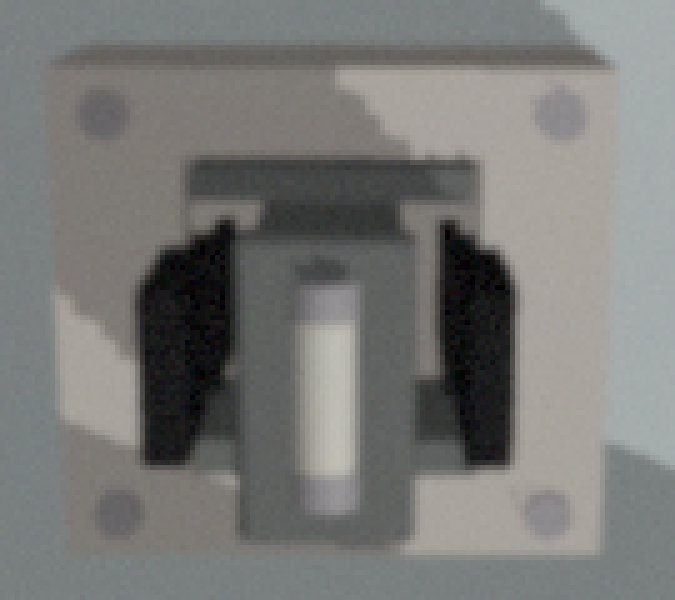

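```bash
python3 -m inch '[[[2.5,-5.2,0,0,0,0,100],[2.5,-5.2,40,0,0,0,100],[2.5,-5.2,80,0,0,0,100],[2.5,-5.2,120,0,0,0,100],[2.5,-5.2,138,0,0,0,100],[2.5,-5.2,144,0,0,0,100],[2.5,-5.2,144,0,0,0,100],[2.5,-5.2,144,0,0,0,75],[2.5,-5.2,144,0,0,0,70],[2.5,-5.2,144,0,0,0,65],[2.5,-5.2,144,0,0,0,60],[2.5,-5.2,144,0,0,0,20],[2.5,-5.2,144,0,0,0,20],[2.5,-5.2,144,0,0,0,20],[2.5,-5.2,144,0,0,0,20],[2.5,-5.2,144,0,0,0,20]]]'
```

```text
t: 10.4
ee_pos: [543.2, -189.4, 77.0]
orientation: [0.031, 3.14, -0.001]
ft_force: [-1.1, -0.3, 11.2]
width: 45.7
grasp_force: 30.1
```

```bash
python3 -m inch '[[[0,0,-2,0,0,0,20],[0,0,-5,0,0,0,20],[0,0,-9,0,0,0,20],[0,0,-13,0,0,0,20],[0,0,-13,0,0,0,20]]]'
```

```text
t: 10.9
ee_pos: [542.8, -189.2, 89.2]
orientation: [0.031, 3.141, -0.0]
ft_force: [0.2, 0.1, -1.9]
width: 45.2
grasp_force: 30.0
```

```bash
python3 -m inch '[[[0,0,-8,0,0,0,20],[0,0,-18,0,0,0,20],[0,0,-30,0,0,0,20],[0,0,-42,0,0,0,20],[0,0,-54,0,0,0,20],[0,0,-66,0,0,0,20],[0,0,-78,0,0,0,20],[0,0,-90,0,0,0,20],[0,0,-102,0,0,0,20],[0,0,-114,0,0,0,20],[0,0,-123,0,0,0,20],[0,0,-128,0,0,0,20],[0,0,-130,0,0,0,20],[0,0,-130,0,0,0,20],[0,0,-130,0,0,0,20],[0,0,-130,0,0,0,20],[0,0,-130,0,0,0,20],[0,0,-130,0,0,0,20]]]'
python3 - <<'E'
from h import *
w=grab('wrist','w4.png'); s=grab('scene','s4.png'); t=grab('top','t4.png')
b=cv2.resize(s['frame'][110:250,230:410,::-1],None,fx=2.2,fy=2.2,interpolation=3)
a=cv2.resize(w['frame'][:,:,::-1],None,fx=.6,fy=.6)
c=cv2.resize(t['frame'][130:250,180:480,::-1],None,fx=1.3,fy=1.3)
C=np.zeros((480,800,3),np.uint8);C[:a.shape[0],:a.shape[1]]=a;C[240:240+c.shape[0],:c.shape[1]]=c;C[:b.shape[0],400:400+b.shape[1]]=b
cv2.imwrite('pics/m4.png',C)
E
```

```text
t: 12.7
ee_pos: [542.4, -189.1, 218.4]
orientation: [-0.031, -3.141, -0.0]
ft_force: [-1.3, 0.4, -2.1]
width: 44.8
grasp_force: 30.0
```

View pics/m4.png

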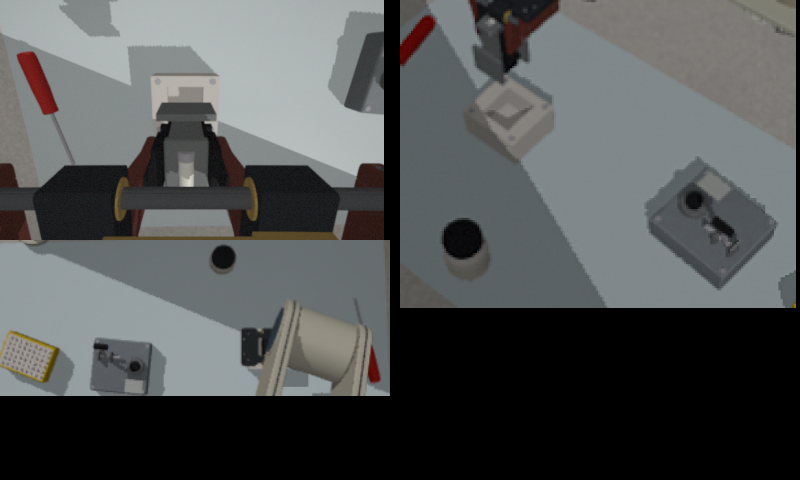

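The lever is still up, the block's well is empty, and the carrier is held above it. The bystanders haven't moved. I'll check that the carrier hasn't slipped or tilted.

```bash
python3 - <<'E'
from h import *
w=load('w4.png')
for p in ([542,-188.5,245],[530,-188.5,245],[554,-188.5,245],[514,-188.5,178],[514,-188.5,150]): print(p,w2px(w,p)*.6)
o=status.get_obs(); print(o['width'],o['moment'],o['ft_force'],abs(o['qvel']).max())
E
```

```text
[542, -188.5, 245] [185.20341205 183.02823215]
[530, -188.5, 245] [184.76415783 165.60536827]
[554, -188.5, 245] [185.62146378 199.6321383 ]
[514, -188.5, 178] [184.67924148 110.81518054]
[514, -188.5, 150] [184.80834559 103.56046373]
45.316146396260606 [ 0.08221554 -0.03343287 -0.01713581] [ 0.20271052 -0.40614784 -1.09398277] 0.001464170962517256
```

```bash
python3 -m inch '[[[0,0,0,0,0,0,20],[0,0,0,0,0,0,20],[0,0,0,0,0,0,20],[0,0,0,0,0,0,20],[0,0,0,0,0,0,20]]]'; python3 - <<'E'
from h import *
grab('wrist','w5.png'); a=cv2.imread('pics/w4.png')[80:320,200:420].astype(int);b=cv2.imread('pics/w5.png')[80:320,200:420].astype(int)
print(abs(a-b).mean(),cv2.phaseCorrelate(np.float32(a.mean(2)),np.float32(b.mean(2))))
E
```

```text
t: 13.35
ee_pos: [542.6, -189.1, 218.7]
orientation: [0.031, 3.141, -0.0]
ft_force: [-0.3, 0.4, -1.5]
width: 44.9
grasp_force: 30.0
2.2226010101010103 ((0.5388129611894499, -0.08047862751882917), 1.0665310307255498)
```

```bash
python3 -c "
from workcell import ctrl; print(ctrl.close_job())"
```

```text
the job is handed in; nothing more can be done
None
```

I pressed the test button so the lever dropped, then lifted the lever until it stayed up by itself; the carrier is now out of its block, held still and upright by its pinched catches with its underside about 10 cm above the block's top, the tip box, jar and screwdriver look unmoved, and the job was handed in at about 13.4 s.

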